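# Load capacitor cans into two V-chutes by length

### The arm

A 6-joint arm with a two-finger parallel gripper is mounted at the origin on the work surface. World frame = base frame: x ahead of the robot, y to its left, z up, the work surface at z = 0. Lengths are in m, angles in degrees, forces in N, time in s.
With the tool pointing down it reaches from about 0.3 to 0.75 m from the base axis. Payload 8.5 kg.
Tool frame: the origin (TCP) lies between the finger pads; the fingertips stand 25 mm ahead of it and the grasp point (between the pads) lies 6 mm ahead of it; x points along the fingers, y is the direction in which the jaws open and shut, and the axes are right-handed (so a half turn about x gives the same grasp; the last joint's range is limited). The gripper opens to 85 mm and grips with 20 to 120 N. Pads are 22 mm wide; open, the fingers measure 114 mm over their backs; the gripper's body (76 mm by 85 mm) begins 54 mm behind the grasp point. The pads swing forward as they close: fully open they stand 13 mm farther back than shut.
Start: joints at [-89.169, 21.807, 74.336, -0, 83.858, -12.336], TCP at [0.125, -0.536, 0.256] pointing down, gripper open.
Joint ranges: [-178.18, 178.18], [-50.72, 133.34], [12.68, 142.11], [-81.47, 261.47], [9.98, 163.14], [-165.26, 165.26]. Speed limits (degrees/s): [136.94, 136.94, 180, 180, 180, 180].

### API

Orientations are given as a 3x3 rotation matrix whose columns are the frame's x, y, z axes.
In Python, from rig import sensors, get_image, workorder gives the robot as it stands.
- The arm moves only by the tool arm_command, never from a script. Its argument "plan" is a list that holds one entry, the list of rows, each a list of 6 numbers: the shift along the tool's x, y, z in units of 25 mm (1.0 is 25 mm), then the turn, a rotation vector about the tool's x, y, z in units of 6 degrees (1.0 is 6 degrees). In form: [[[dx, dy, dz, ax, ay, az], ...]]. A call has 1 to 10 rows; each row is the pose to reach, as a shift and turn from the pose commanded when the call began, along the tool's axes at that moment; what a row does not reach only later rows make up. A row lasts 1/10 s, in which the tool goes at most 50 mm and 8.59 degrees, less where a joint would pass 70% of its speed; a pose out of reach is approached as far as the arm can. A call with a gripper value outside its range is refused whole. "jaw" is the closure, from 0 (fully open) to 1 (shut), set as the call begins (left out, the last holds). The fingers move at their own pace and stop on an object; "newtons" is the grip in N (left out, the last holds). Time passes only in rows, so rows that repeat a pose let the fingers close. It gives the time, the measured TCP pose, the force and the opening at its end, in the units of the state.
- sensors.observe(): the state, without advancing time (a new reading comes with each control period).
- get_image(name): name is "scene" or "side" or "wrist"; returns a dict with "img" (400x640x3 uint8, red, green, blue), "fx", "fy", "cx", "cy" (pixels), "dist" ([k1, k2, p1, p2, k3] as OpenCV has them; the pictures are not rectified), "T" (4x4, takes a point from camera to world coordinates). Camera axes: x right, y up, looking along -z (the intrinsics and any distortion apply to the point x, -y, -z); pixel columns grow to the right and rows downward; lengths in m; the calibration is good to about 2 mm. A picture is of the moment at which its call begins. There is no depth.
- workorder.close_job(): hands the job in, once; it reports no verdict.
The state is a dict: "time_s": time; "q": joint angles; "qvel": joint speeds; "joint_efforts": joint torques, N m; "position": TCP position; "tool_rot": TCP orientation; "ft_force": force on the tool from outside, world axes, zero at the start; "wrist_torque": the same for the moment, N m; "grip_width": finger opening in m.
Only numpy, scipy, OpenCV 4.12 (cv2) and the standard library are available. Lean on these libraries where they do the work, as an engineer would, in place of code of your own. Each camera call takes 0.05 s, during which the arm holds its last target. There are 200 camera calls.

### The job

Sort the four blue capacitor cans standing on the mat into the two sloping V-chutes: tip both long ones into the yellow chute and both short ones into the green chute, lengthwise under the keeper bar from the high end, so that they slide down and lie end to end along the fold, the first against the stop. Do not let any can fall over onto the bench, and leave the other things on the mat where they are.

Things in the scene. Friction and masses are not known exactly. Their poses are not given: they have to be found in the camera images.
- long_a_mid (a point): blue capacitor can, cylinder 32 mm in diameter and 105 mm long, plain silver top, narrow white stripe down its side; starts standing upright on the mat, top at 108 mm above the work surface. The point is its centre, 52.5 mm from either end; z runs along its length. About 136 g, which varies. Can be held anywhere on its side.
- long_b_mid (a point): blue capacitor can, cylinder 32 mm in diameter and 105 mm long, plain silver top, narrow white stripe down its side; starts standing upright on the mat, top at 108 mm above the work surface. The point is its centre, 52.5 mm from either end; z runs along its length. About 136 g, which varies. Can be held anywhere on its side.
- short_a_mid (a point): blue capacitor can, cylinder 32 mm in diameter and 75 mm long, plain silver top, narrow white stripe down its side; starts standing upright on the mat, top at 78 mm above the work surface. The point is its centre, 37.5 mm from either end; z runs along its length. About 98 g, which varies. Can be held anywhere on its side.
- short_b_mid (a point): blue capacitor can, cylinder 32 mm in diameter and 75 mm long, plain silver top, narrow white stripe down its side; starts standing upright on the mat, top at 78 mm above the work surface. The point is its centre, 37.5 mm from either end; z runs along its length. About 98 g, which varies. Can be held anywhere on its side.
- spool_mid (a point): red reel of solder, lying flat, 62 mm in diameter, 42 mm high, standing loose on the mat among the cans; not to be disturbed. The point is its centre.
- tin_mid (a point): flat silver tin of paste, blue lid, 56 mm in diameter, 22 mm high, standing loose on the mat among the cans; not to be disturbed. The point is its centre.
- flux_mid (a point): amber bottle with white cap, 48 mm in diameter, 90 mm high, standing loose on the mat among the cans; not to be disturbed. The point is its centre.
- cleaner_mid (a point): black tip-cleaner pot with brass top, 60 mm in diameter, 50 mm high, standing loose on the mat among the cans; not to be disturbed. The point is its centre.
- pcb_mid (a point): loose green circuit board 70 x 100 mm, up to 10 mm high with its components, flat on the mat in front of the chutes; not to be disturbed. The point is its centre.
- yellow_chute: V of the yellow chute: bare aluminium angle, legs 20 mm wide, 2 mm thick, 90 degrees apart, 175 mm long, sloping 50 degrees, open at the high end. For the 105 mm cans. Origin on the fold at the stop's face, 43 mm above the work surface; x points down the fold, y across, z square out of the V. A seated can has its axis at z = 22.6 mm and slides down by itself. Stop 44 mm wide, up to z = 38 mm.
- yellow_mouth (a point): middle of the yellow chute's open high end, on the fold: x = -175 mm in the chute's frame, 177 mm above the work surface, on the side towards the robot; same axes as the chute. Its yellow stand (foot 150 x 80 mm) is fixed. When the chute is full, the second can ends 35 mm outside here.
- yellow_keeper (a point): centre of the underside of the yellow keeper bar that bridges the chute, at x = -125 mm, z = 52 mm in the chute's frame (13 mm above a seated can). Bar 8 mm wide along x, 4 mm thick; its posts are 52 mm apart inside and 58 mm outside. Cans go in lengthwise beneath it.
- green_mouth (a point): middle of the green chute's open high end, on the fold: x = -175 mm in the chute's frame, 177 mm above the work surface, on the side towards the robot; same axes as the chute. Its green stand (foot 150 x 80 mm) is fixed. When the chute is full, the second can ends 25 mm short of here.
- green_keeper (a point): centre of the underside of the green keeper bar that bridges the chute, at x = -125 mm, z = 52 mm in the chute's frame (13 mm above a seated can). Bar 8 mm wide along x, 4 mm thick; its posts are 52 mm apart inside and 58 mm outside. Cans go in lengthwise beneath it.
- green_chute: V of the green chute: bare aluminium angle, legs 20 mm wide, 2 mm thick, 90 degrees apart, 175 mm long, sloping 50 degrees, open at the high end. For the 75 mm cans. Origin on the fold at the stop's face, 43 mm above the work surface; x points down the fold, y across, z square out of the V. A seated can has its axis at z = 22.6 mm and slides down by itself. Stop 44 mm wide, up to z = 38 mm.
There are look-alikes about, which are no part of the job. What is shaped like the part that bears long_b_mid but red or turquoise is not meant.

How it is judged:
By the outcome, as a careful person would: the job done as asked, in the order asked, and still so for the second after the job is handed in, with the robot touching nothing.
It also fails if it takes over 72 s, if anything falls off the work surface, if the arm or the gripper's body presses on something with over 40 N, if the wrist force passes 120 N, or if a joint passes its speed limit or range.

## Working session

There is one attempt and no reset: what is moved stays moved. The work goes in short steps, Python scripts to look and compute and a tool call to move; the robot and the scene stay as the last step left them, time stands still between calls to the robot, and variables do not carry over. Pictures are saved under pics/ and viewed, about 8 in all and at most 12, crops included, and the job is handed in when it is done.

Besides the shell and the picture viewer there is one more tool, called after ">>>" by a JSON object that holds its "api" and its "payload", one argument or row to a line. arm_command: Moves the arm, as the interface text tells. Its arguments: {"type":"object","properties":{"plan":{"type":"array","items":{"type":"array","items":{"type":"array","items":{"type":"number"}}}},"jaw":{"type":"number"},"newtons":{"type":"number"}},"required":["plan"]}

```bash
ls; mkdir -p pics
python3 - <<'E'
from rig import sensors,get_image
import cv2,numpy as np
for n in ("scene","side"):
    d=get_image(n); cv2.imwrite(f"pics/{n}0.png",d["img"][:,:,::-1]); print(n,d["fx"],d["fy"],d["cx"],d["cy"],d["dist"],np.round(d["T"],3).tolist())
s=sensors.observe(); print(s)
E
```

```text
pics
scene 383.1422263678952 383.1422263678952 318.00617382481084 202.66692369395332 [-0.07931083  0.          0.          0.          0.        ] [[-0.479, -0.732, 0.484, 1.02], [0.878, -0.407, 0.253, 0.197], [0.012, 0.546, 0.837, 0.893], [0.0, 0.0, 0.0, 1.0]]
side 409.71598210697715 409.71598210697715 321.21999157204954 206.05245561862716 [-0.10332917  0.          0.          0.          0.        ] [[-0.711, 0.487, -0.506, 0.012], [-0.702, -0.472, 0.533, 0.566], [0.021, 0.735, 0.678, 0.889], [0.0, 0.0, 0.0, 1.0]]
{'time_s': 0.1, 'q': array([-8.91709996e+01,  2.18383955e+01,  7.43823225e+01,  3.08935213e-03,
        8.38598362e+01, -1.23347727e+01]), 'qvel': array([-0.07079721,  0.02966758, -0.22080283, -0.10889162, -0.07489663,
       -0.09882994]), 'joint_efforts': array([ 2.43604431e-03, -4.49223554e+01, -2.31658101e+01, -1.70939079e-04,
        3.70920650e-03,  7.34171380e-06]), 'position': array([ 0.12527024, -0.53528599,  0.25575039]), 'tool_rot': array([[ 3.32629410e-05,  2.27729620e-01, -9.73724406e-01],
       [ 1.40656536e-03, -9.73723454e-01, -2.27729350e-01],
       [-9.99999010e-01, -1.36203207e-03, -3.52705500e-04]]), 'ft_force': array([0.75982863, 0.24813385, 0.07075392]), 'wrist_torque': array([ 0.00518863, -0.02736222,  0.02780126]), 'grip_width': 0.08540924716376486}
```

View pics/scene0.png

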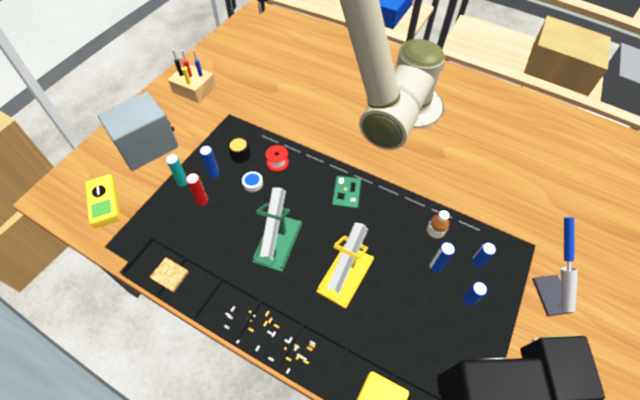

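View pics/side0.png

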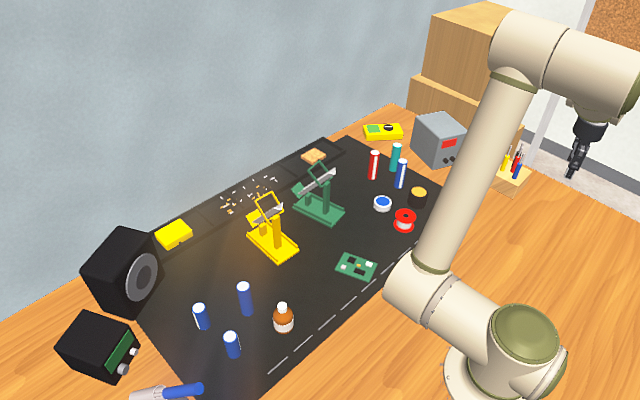

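Scene view: blue cans at (209,162), (442,257), (484,254) and (475,293). The look-alikes are turquoise (177,170) and red (197,190). The yellow chute is at (347,260) and the green one at (276,225). In the side view the cans are at (401,173), (245,298), (201,316) and (232,344). The long ones look to be (209,162) and (442,257). I'll check that in close crops.

```bash
cat > h.py <<'E'
import numpy as np,cv2
from rig import sensors,get_image
def K(d): return np.array([[d["fx"],0,d["cx"]],[0,d["fy"],d["cy"]],[0,0,1.]])
F=np.diag([1,-1,-1.])
def ray(d,u,v):
    p=cv2.undistortPoints(np.array([[[u,v]]],float),K(d),np.array(d["dist"]))[0,0]
    T=np.array(d["T"]); r=T[:3,:3]@F@np.array([p[0],p[1],1]); return T[:3,3],r/np.linalg.norm(r)
def atz(d,u,v,z):
    o,r=ray(d,u,v); return o+r*(z-o[2])/r[2]
def proj(d,P):
    T=np.array(d["T"]); R=T[:3,:3]@F; P=np.atleast_2d(np.array(P,float))
    return cv2.projectPoints((P-T[:3,3])@R,np.zeros(3),np.zeros(3),K(d),np.array(d["dist"]))[0][:,0]
def crop(img,x,y,w,h,k):
    c=np.ascontiguousarray(cv2.resize(img[y:y+h,x:x+w,::-1],None,fx=k,fy=k,interpolation=cv2.INTER_CUBIC))
    for i in range(0,w,10): cv2.line(c,(i*k,0),(i*k,4 if i%50 else 12),(255,255,255),1); 
    for i in range(0,w,20): cv2.putText(c,str(x+i),(i*k,22),0,.35,(0,255,255),1)
    for j in range(0,h,10): cv2.line(c,(0,j*k),(6,j*k),(255,255,255),1)
    for j in range(20,h,20): cv2.putText(c,str(y+j),(8,j*k+4),0,.35,(0,255,255),1)
    return c
E
python3 - <<'E'
from h import *
s=cv2.imread("pics/scene0.png")[:,:,::-1]; t=cv2.imread("pics/side0.png")[:,:,::-1]
A=np.vstack([np.hstack([crop(s,160,130,80,60,5),crop(s,420,230,80,80,5)[:300]]),np.hstack([crop(t,360,140,80,60,5),crop(t,180,270,80,60,5)])])
# shift: second crop covers 230..290, rest appended separately
cv2.imwrite("pics/m1.png",A)
B=np.vstack([np.hstack([crop(s,250,180,100,75,4),crop(s,310,215,100,75,4)]) ,np.hstack([crop(t,280,155,100,75,4),crop(t,230,185,100,75,4)])])
cv2.imwrite("pics/m2.png",B)
E
```

```text
(no output)
```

View pics/m1.png

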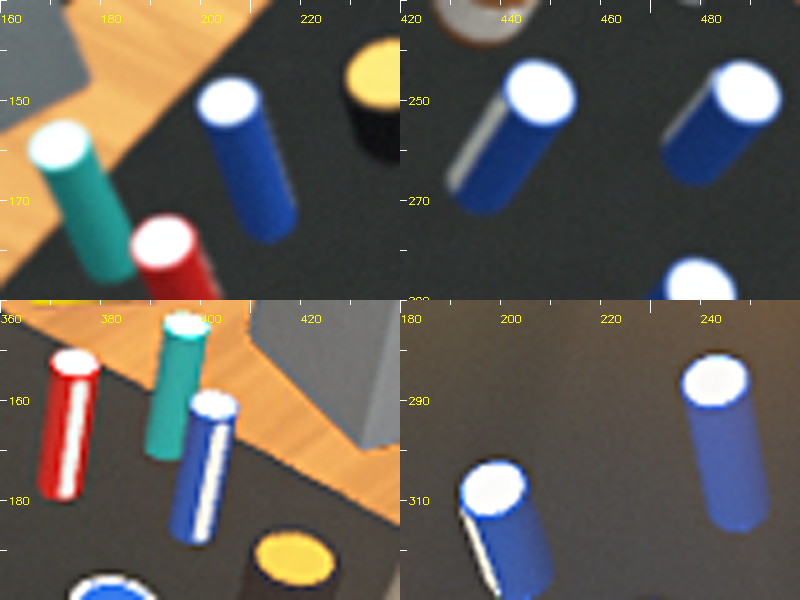

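View pics/m2.png

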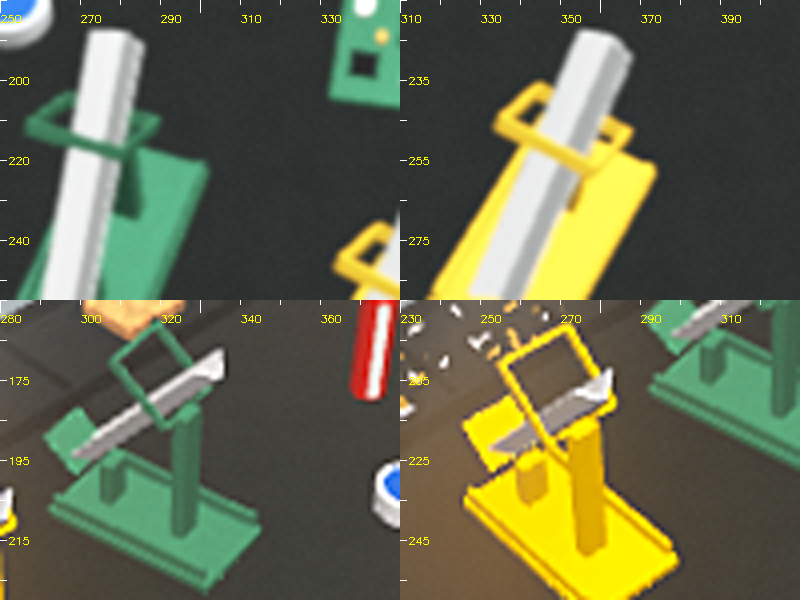

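```bash
cat >> h.py <<'E'
def chute(p):
    x,y,a=p; c,s=np.cos(np.radians(50)),np.sin(np.radians(50)); ca,sa=np.cos(a),np.sin(a)
    Z=np.array([[ca,-sa,0],[sa,ca,0],[0,0,1]]); R=Z@np.array([[c,0,s],[0,1,0],[-s,0,c]])
    return R,np.array([x,y,.043])
E
cat > f.py <<'E'
from h import *
from scipy.optimize import least_squares
import pickle
S=get_image("scene");T=get_image("side");pickle.dump((S,T),open("cams.pkl","wb"))
def tri(z,*obs):
    f=lambda p:np.concatenate([proj(d,[*p,z])[0]-uv for d,uv in obs])
    r=least_squares(f,[.5,0]);return np.round(r.x,4),np.round(r.fun,1)
def top(d,u,v):
    m=d["img"].min(2)>185; n,l,st,c=cv2.connectedComponentsWithStats(m.astype(np.uint8))
    i=[k for k in range(1,n) if st[k,4]<400]; k=min(i,key=lambda k:np.hypot(*(c[k]-[u,v]))); return c[k]
for nm,z,a,b in [("la",.108,(205.8,150.4),(402.6,161)),("lb",.108,(448,248.4),(243,286.4)),("s1",.078,(489.6,248.4),(232,334)),("s2",.078,(480,287),(198.6,307.8)),("flux",.09,(444,215),(282,307)),("spool",.042,(277,153),(405,214)),("tin",.022,(252,180),(383,203)),("cleaner",.05,(238,146),(419,191)),("pcb",.005,(348,191),(357,266))]:
    if nm[0] in"ls" and nm!="spool": a,b=top(S,*a),top(T,*b)
    print(nm,np.round(a,1),np.round(b,1),*tri(z,(S,a),(T,b)))
B=[-.125,.029,.054]; 
def fit(obs):
    def f(p):
        R,o=chute(p);return np.concatenate([proj(d,R@np.array(q)+o)[0]-uv for d,q,uv in obs])
    r=least_squares(f,[.5,0,0],loss="soft_l1");return r.x,np.round(f(r.x),1)
L=(-.125,-.029,.054);Rr=(-.125,.029,.054);ml=(-.175,-.0141,.0141);mr=(-.175,.0141,.0141)
sl=(0,-.022,.038);sr=(0,.022,.038)
print(fit([(S,L,(256.3,211.5)),(S,Rr,(281,218.5)),(T,Rr,(307.5,169.5)),(T,L,(318,161.2)),(S,ml,(273,188)),(S,mr,(286,190.5)),(T,sr,(291,189)),(T,sl,(301,182))]))
print(fit([(S,L,(333.7,246.2)),(S,Rr,(356.2,258)),(T,Rr,(255,200.7)),(T,L,(273,191.3)),(S,ml,(355,223)),(S,mr,(368,228)),(T,sr,(245.7,217.5)),(T,sl,(258,210))]))
E
python3 f.py
```

```text
la [205.1 149.9] [402.5 160.3] [ 0.5645 -0.3893] [-0.3 -0.3 -0.3  0.5]
lb [447.5 248. ] [242.5 286. ] [0.5303 0.2797] [-0.3 -0.3 -0.4  0.2]
s1 [489.1 248. ] [229.4 335.9] [0.4631 0.3726] [-0.6 -0.2 -0.5  0.4]
s2 [479.7 288.2] [198.2 307.3] [0.5735 0.3808] [-0.5 -0.4 -0.6  0.2]
flux [444 215] [282 307] [0.4338 0.2446] [-0.2 -0.8 -0.7 -0.1]
spool [277 153] [405 214] [ 0.4382 -0.2487] [-1.3  0.5  0.   2.1]
tin [252 180] [383 203] [ 0.5368 -0.2667] [ 0.3 -0.9 -0.7 -0.7]
cleaner [238 146] [419 191] [ 0.4702 -0.3604] [-0.8 -1.1 -1.1  1.2]
pcb [348 191] [357 266] [ 0.4304 -0.0202] [-1.3 -0.7 -1.   1.5]
(array([ 0.72215355, -0.09427387,  0.15921423]), array([ 0.3, -1. , -0.2, -0.3, -0.8,  1.2,  0.6, -0.2,  0.4, -0.6, -1. ,
        0.3, -0.5, -0.4, -1.7, -0.6]))
(array([ 0.71930723,  0.08471087, -0.05980318]), array([ 0. , -2.3,  1.7, -0.6, -1.2,  0.2, -1.3,  0.2,  0. , -0.7, -1.4,
        0.5, -0.1, -2.3,  0. , -1.6]))
```

```bash
cat >> h.py <<'E'
from scipy.spatial.transform import Rotation as Ro
G=(.72215,-.09427,.15921); Y=(.71931,.08471,-.0598)
def down(th):
    c,s=np.cos(np.radians(th)),np.sin(np.radians(th)); return np.array([[0,c,s],[0,s,-c],[-1,0,0.]])
def pick(x,y,z,th): return np.array([x,y,z]),down(th)      # TCP
def ins(ch,front,ax,length,off=.010,y=0):   # TCP with the can's front end at chute x=front, axis height ax
    R,o=chute(ch); M=np.column_stack([R[:,0],-R[:,1],-R[:,2]])
    return R@np.array([front-length+off-.006,y,ax])+o,M
def cmds(calls,pose=None):
    if pose is None:
        s=sensors.observe(); pose=(s["position"],s["tool_rot"])
    for wps in calls:
        p0,R0=pose
        for p,R in wps:
            d=R0.T@(p-p0)/.025; a=Ro.from_matrix(R0.T@R).as_rotvec(degrees=True)/6
            print(np.round(np.r_[d,a],2).tolist(),"n>=",np.ceil(max(np.linalg.norm(d)/2,np.linalg.norm(a)*6/8.59)),end="; ")
        pose=wps[-1]; print()
E
python3 - <<'E'
from h import *
import pickle
S,T=pickle.load(open("cams.pkl","rb"))
print("red",atz(S,192.6,178,.108),atz(T,375,152,.108),"turq",atz(S,172,159,.108),atz(T,397,145,.108))
print("mouths",[ (chute(c)[0]@[-.175,0,0]+chute(c)[1]).round(3) for c in(G,Y)])
for th in(-77,-60):
    cmds([[pick(.5645,-.3893,.256,th)],[pick(.5645,-.3893,.104,th)]])
E
```

```text
red [ 0.65610785 -0.35747674  0.108     ] [ 0.65652621 -0.36310032  0.108     ] turq [ 0.63318076 -0.44667548  0.108     ] [ 0.63080481 -0.45035981  0.108     ]
mouths [array([ 0.611, -0.112,  0.177]), array([0.607, 0.091, 0.177])]
[0.0, -1.69, -18.44, 0.03, -0.0, 0.01] n>= 10.0; 
[6.08, 0.0, 0.0, 0.0, 0.0, 0.0] n>= 4.0; 
[0.0, -1.69, -18.44, -2.81, -0.0, 0.01] n>= 10.0; 
[6.08, 0.0, 0.0, 0.0, 0.0, 0.0] n>= 4.0;
```

Look-alikes ruled out: turquoise (172,159) at (0.632,-0.449) and red (193,178) at (0.656,-0.360). I'm choosing the blue can with its top at (205,150), which is long, at (0.5645,-0.389). Now moving above it.

>>> {"api": "arm_command", "payload": {
  "plan": [
    [[0,-1.69,-18.44,2.2,0,0],[0,-1.69,-18.44,2.2,0,0],[0,-1.69,-18.44,2.2,0,0],[0,-1.69,-18.44,2.2,0,0],[0,-1.69,-18.44,2.2,0,0],[0,-1.69,-18.44,2.2,0,0],[0,-1.69,-18.44,2.2,0,0],[0,-1.69,-18.44,2.2,0,0],[0,-1.69,-18.44,2.2,0,0],[0,-1.69,-18.44,2.2,0,0]]
  ],
  "jaw": 0.3,
  "newtons": 50
}}

```text
time_s: 1.2
position: [0.5681, -0.3868, 0.2552]
tool_rot: [[-0.0, 0.003, -1.0], [0.001, -1.0, -0.003], [-1.0, -0.001, 0.0]]
ft_force: [-0.8, -0.6, 0.9]
grip_width: 0.0598
```

>>> {"api": "arm_command", "payload": {
  "plan": [
    [[0,0,0,0,0,0],[0,0,0,0,0,0],[0,0,0,0,0,0]]
  ]
}}

```text
time_s: 1.5
position: [0.5635, -0.3901, 0.2565]
tool_rot: [[-0.0, -0.002, -1.0], [0.0, -1.0, 0.002], [-1.0, -0.0, 0.0]]
ft_force: [0.2, -0.8, -0.0]
grip_width: 0.0598
```

Run:
```python
from h import *
d=get_image("wrist"); s=sensors.observe(); print(s["position"],s["tool_rot"].round(3).tolist(),s["q"].round(1),s["grip_width"])
print(np.round(d["T"],3).tolist())
cv2.imwrite("pics/w1.png",d["img"][:,:,::-1])
print(proj(d,[.5645,-.3893,.108]))
cmds([[pick(.5645,-.3893,.104,-90)]])
```

```text
[ 0.56340423 -0.39016084  0.25661326] [[-0.0, -0.002, -1.0], [-0.0, -1.0, 0.002], [-1.0, 0.0, 0.0]] [-44.6  36.2  49.2  -0.   94.6  45.6] 0.05959580781851625
[[-0.002, 0.966, 0.259, 0.628], [-1.0, -0.002, -0.001, -0.39], [-0.001, -0.259, 0.966, 0.373], [0.0, 0.0, 0.0, 1.0]]
[[323.0098675  190.24462806]]
[6.1, -0.04, -0.04, -0.02, 0.0, -0.0] n>= 4.0;
```

View pics/w1.png

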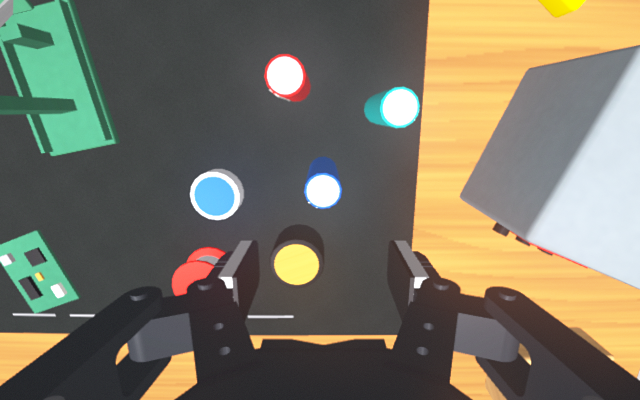

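The wrist view shows the blue top at (322,190), against a prediction of (323,190). Red is at (285,76) and turquoise at (399,107), well clear. Descending and gripping.

>>> {"api": "arm_command", "payload": {
  "plan": [
    [[2.0,0,0,0,0,0],[4.0,0,0,0,0,0],[5.5,-0.04,-0.04,0,0,0],[6.1,-0.04,-0.04,0,0,0],[6.1,-0.04,-0.04,0,0,0],[6.1,-0.04,-0.04,0,0,0]]
  ]
}}

```text
time_s: 2.15
position: [0.5653, -0.3892, 0.1051]
tool_rot: [[0.001, -0.002, -1.0], [-0.001, -1.0, 0.002], [-1.0, 0.001, -0.001]]
ft_force: [0.1, -0.7, 0.6]
grip_width: 0.06
```

>>> {"api": "arm_command", "payload": {
  "plan": [
    [[0,0,0,0,0,0],[0,0,0,0,0,0],[0,0,0,0,0,0],[0,0,0,0,0,0],[0,0,0,0,0,0],[0,0,0,0,0,0],[0,0,0,0,0,0]]
  ],
  "jaw": 1
}}

```text
time_s: 2.85
position: [0.566, -0.3889, 0.1057]
tool_rot: [[0.002, -0.001, -1.0], [-0.002, -1.0, 0.001], [-1.0, 0.002, -0.002]]
ft_force: [-0.7, -0.5, 5.6]
grip_width: 0.0305
```

Run:
```python
from h import *
p,R=ins(Y,-.215,.026,.105); print(p)
s=sensors.observe();x,y,z=s["position"]
cmds([[pick(x,y,.30,-90),(np.array([.5,-.1,.36]),R)],[(p,R)]])
cmds([[ins(Y,-.115,.025,.105)],[ins(Y,-.215,.0255,.105)]],(p,R))
```

```text
[0.53643375 0.09565905 0.30178252]
[-7.77, 0.02, -0.02, -0.01, -0.02, -0.02] n>= 4.0; [-10.21, -11.53, 2.62, 0.55, 6.64, 0.18] n>= 8.0; 
[2.42, -7.9, 0.74, 0.0, 0.0, 0.0] n>= 5.0; 
[4.0, 0.0, 0.04, 0.0, 0.0, 0.0] n>= 3.0; 
[-4.0, -0.0, -0.02, 0.0, 0.0, 0.0] n>= 3.0;
```

>>> {"api": "arm_command", "payload": {
  "plan": [
    [[-2,0,0,0,0,0],[-4,0,0,0,0,0],[-6,0,0,0,0,0],[-7.5,-0.8,0,0,0.5,0],[-8,-2.5,0.4,0.1,1.5,0],[-8.5,-4.3,0.9,0.2,2.7,0],[-9,-6.1,1.3,0.3,3.8,0.1],[-9.5,-7.9,1.8,0.4,4.9,0.1],[-10,-9.7,2.2,0.5,6,0.2],[-10.21,-11.53,2.62,0.55,6.64,0.18]]
  ]
}}

```text
time_s: 3.85
position: [0.4986, -0.0983, 0.3601]
tool_rot: [[0.644, -0.061, -0.763], [-0.038, -0.998, 0.048], [-0.764, -0.002, -0.645]]
ft_force: [1.6, 0.8, -0.6]
grip_width: 0.0306
```

>>> {"api": "arm_command", "payload": {
  "plan": [
    [[0.4,-1.6,0.15,0,0,0],[0.8,-3.2,0.3,0,0,0],[1.3,-4.8,0.45,0,0,0],[1.7,-6.2,0.6,0,0,0],[2.1,-7.3,0.7,0,0,0],[2.42,-7.9,0.74,0,0,0],[2.42,-7.9,0.74,0,0,0],[2.42,-7.9,0.74,0,0,0],[2.42,-7.9,0.74,0,0,0],[2.42,-7.9,0.74,0,0,0]]
  ]
}}

```text
time_s: 4.85
position: [0.5365, 0.0948, 0.3017]
tool_rot: [[0.64, -0.061, -0.766], [-0.038, -0.998, 0.048], [-0.767, -0.002, -0.641]]
ft_force: [-0.8, -1.2, -1.9]
grip_width: 0.0309
```

Run:
```python
from h import *
s=sensors.observe(); print(s["position"],s["tool_rot"].round(3).tolist(),s["q"].round(1),s["grip_width"],s["time_s"])
S,T,W=[get_image(n) for n in("scene","side","wrist")]
p,R=ins(Y,-.215,.026,.105)
cmds([[(p,R)],[ins(Y,-.115,.025,.105)]])
cv2.imwrite("pics/i1.png",np.vstack([np.hstack([crop(S["img"],310,190,80,60,5),crop(T["img"],225,165,80,60,5)]),cv2.resize(W["img"][:,:,::-1],(800,500))[:300]]))
C,o=chute(Y)
for n,d in(("S",S),("T",T),("W",W)):
    print(n,proj(d,[C@np.array(q)+o for q in[(-.215,0,.042),(-.215,0,.01),(-.175,-.0141,.0141),(-.175,.0141,.0141),(-.175,0,0),(-.125,-.029,.054),(-.125,.029,.054)]]).round(1).tolist())
```

```text
[0.53649689 0.09476419 0.30165652] [[0.64, -0.061, -0.766], [-0.038, -0.998, 0.048], [-0.767, -0.002, -0.641]] [-2.1  7.2 96.5 -1.4 36.5 92.3] 0.030869530196665617 4.85
[-0.01, -0.02, -0.0, -0.02, 0.02, 0.01] n>= 1.0; 
[4.0, 0.0, 0.04, 0.0, 0.0, 0.0] n>= 3.0; 
S [[364.4, 211.9], [368.8, 208.7], [355.0, 222.3], [366.6, 228.5], [362.7, 223.8], [333.7, 243.9], [357.9, 257.4]]
T [[277.2, 191.1], [283.7, 202.4], [281.5, 202.4], [272.6, 207.3], [279.9, 209.6], [271.7, 191.5], [253.8, 200.9]]
W [[323.0, 184.3], [323.1, 227.9], [340.1, 206.7], [306.2, 206.7], [323.2, 222.7], [353.6, 151.5], [292.6, 151.7]]
```

View pics/i1.png

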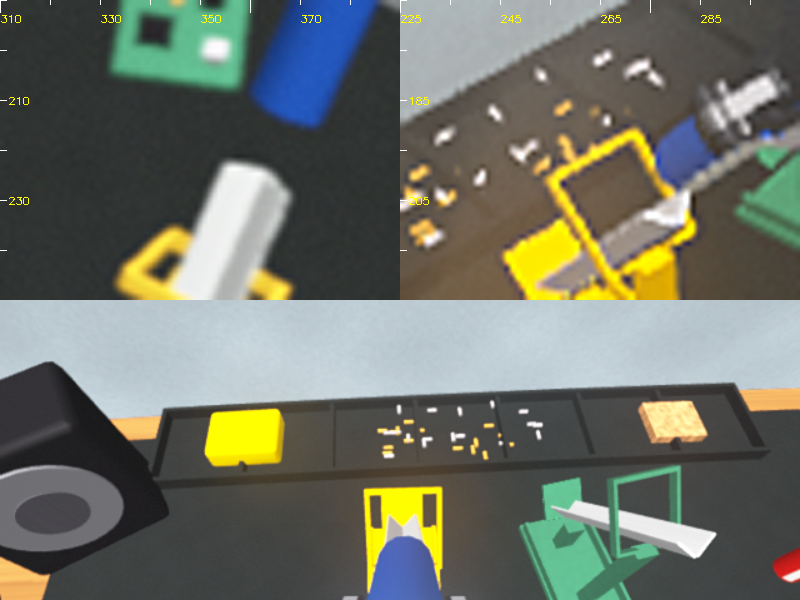

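The wrist view shows the can centred on the chute: can at x≈322, keeper posts at 292 and 354, bar at row 150. The prediction was 292.6, 353.6 and 151.5. Inserting.

>>> {"api": "arm_command", "payload": {
  "plan": [
    [[0.5,0,0,0,0,0],[1,0,0,0,0,0],[1.5,0,0,0,0,0],[2,0,0,0,0,0],[2.5,0,0,0,0,0],[3,0,0.02,0,0,0],[3.5,0,0.04,0,0,0],[4,0,0.04,0,0,0],[4,0,0.04,0,0,0],[4,0,0.04,0,0,0]]
  ]
}}

```text
time_s: 6.0
position: [0.6003, 0.0918, 0.2235]
tool_rot: [[0.64, -0.06, -0.766], [-0.037, -0.998, 0.047], [-0.768, -0.002, -0.641]]
ft_force: [1.9, -4.0, -1.2]
grip_width: 0.0303
```

Run:
```python
from h import *
cmds([[ins(Y,-.115,.025,.105)]])
s=sensors.observe(); print(s["ft_force"],s["grip_width"])
S,T,W=[get_image(n) for n in("scene","side","wrist")]
cv2.imwrite("pics/i2.png",np.vstack([np.hstack([crop(S["img"],310,200,80,60,5),crop(T["img"],225,175,80,60,5)]),crop(W["img"],240,110,160,60,5)]))
```

```text
[-0.05, -0.0, -0.01, -0.01, 0.02, 0.01] n>= 1.0; 
[ 1.8585592  -3.98598032 -1.24560316] 0.03033866558620404
```

View pics/i2.png

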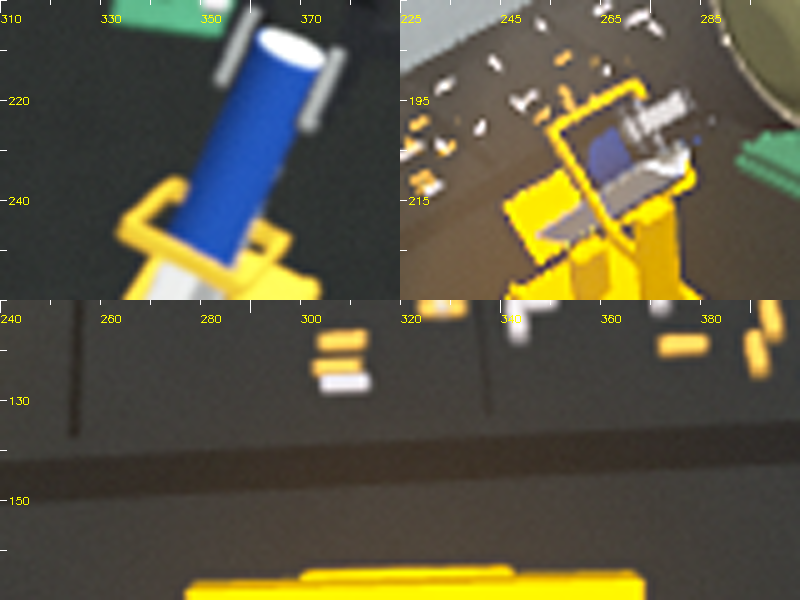

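The can is in the V and under the keeper, with the pads outside the mouth and only about 4 N of contact. Releasing.

>>> {"api": "arm_command", "payload": {
  "plan": [
    [[0,0,0,0,0,0],[0,0,0,0,0,0],[0,0,0,0,0,0],[0,0,0,0,0,0],[0,0,0,0,0,0],[0,0,0,0,0,0]]
  ],
  "jaw": 0.3
}}

```text
time_s: 6.75
position: [0.5997, 0.0921, 0.2237]
tool_rot: [[0.64, -0.06, -0.766], [-0.037, -0.998, 0.047], [-0.768, -0.002, -0.641]]
ft_force: [0.1, 0.1, 0.2]
grip_width: 0.0597
```

>>> {"api": "arm_command", "payload": {
  "plan": [
    [[-1,0,0,0,0,0],[-2,0,0,0,0,0],[-3,0,0,0,0,0],[-4,0,0,0,0,0],[-5,0,0,0,0,0],[-5,0,0,0,0,0],[-5,0,0,0,0,0]]
  ]
}}

```text
time_s: 7.45
position: [0.5199, 0.0967, 0.3196]
tool_rot: [[0.64, -0.06, -0.766], [-0.037, -0.998, 0.047], [-0.767, -0.002, -0.641]]
ft_force: [-0.4, -0.8, -0.6]
grip_width: 0.0601
```

Run:
```python
from h import *
s=sensors.observe(); print(s["position"],s["ft_force"],s["grip_width"])
S,T,W=[get_image(n) for n in("scene","side","wrist")]
cv2.imwrite("pics/i3.png",np.vstack([np.hstack([crop(S["img"],310,200,80,60,5),crop(T["img"],225,175,80,60,5)]),crop(S["img"],420,200,80,100,3)[:, :240].repeat(1,1)[:300].__class__(0) if 0 else np.hstack([crop(S["img"],300,215,80,60,5),crop(W["img"],240,140,160,120,2)[:240,:320] if 0 else crop(W["img"],280,150,80,60,5)])]))
cmds([[pick(.5303,.2797,.22,-90)],[pick(.5303,.2797,.105,-90)]])
```

```text
[0.51985784 0.09666686 0.31961897] [-0.43702505 -0.7803234  -0.58649961] 0.0600506183361274
[3.02, -7.33, 2.55, -0.56, -6.62, -0.18] n>= 5.0; 
[4.6, 0.0, 0.0, 0.0, 0.0, 0.0] n>= 3.0;
```

View pics/i3.png

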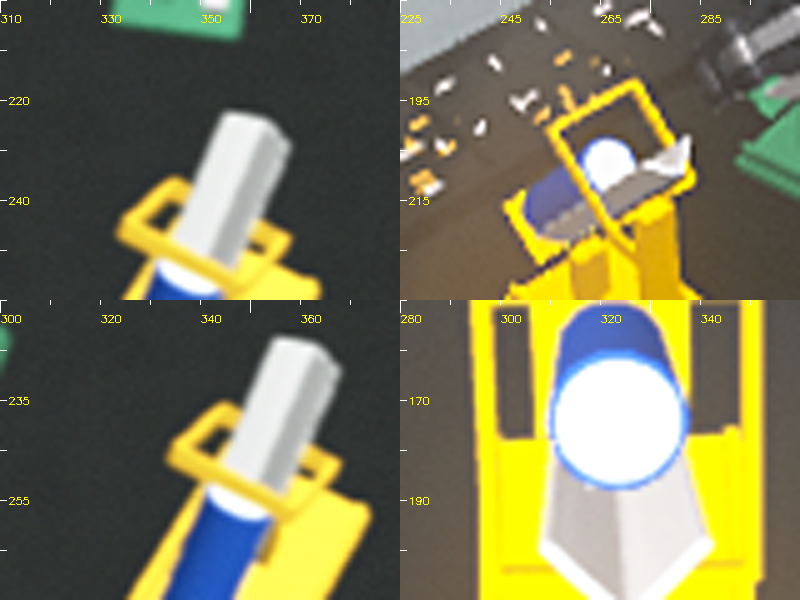

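The first long can slid down and lies seated on the stop: top at (263,207) in the side view, and in the V at (323,173) in the wrist view. Next is the second long can.

>>> {"api": "arm_command", "payload": {
  "plan": [
    [[0.5,-1.5,0.5,0,-1.3,0],[1,-3,1,-0.2,-2.6,-0.1],[1.6,-4.4,1.5,-0.3,-3.9,-0.1],[2.2,-5.8,2,-0.4,-5.2,-0.1],[2.7,-6.8,2.4,-0.5,-6.2,-0.2],[3.02,-7.33,2.55,-0.56,-6.62,-0.18],[3.02,-7.33,2.55,-0.56,-6.62,-0.18],[3.02,-7.33,2.55,-0.56,-6.62,-0.18],[3.02,-7.33,2.55,-0.56,-6.62,-0.18]]
  ]
}}

```text
time_s: 8.5
position: [0.5302, 0.2791, 0.2216]
tool_rot: [[0.003, -0.0, -1.0], [-0.0, -1.0, 0.0], [-1.0, 0.0, -0.003]]
ft_force: [-0.6, -0.2, 0.7]
grip_width: 0.0596
```

```bash
cat >> h.py <<'E'
def wtop(x,y,z):
    d=get_image("wrist"); u,v=proj(d,[x,y,z])[0]
    n,l,st,c=cv2.connectedComponentsWithStats((d["img"].min(2)>185).astype(np.uint8))
    k=min((k for k in range(1,n) if st[k,4]>150),key=lambda k:np.hypot(*(c[k]-[u,v]))); P=atz(d,*c[k],z)
    print("pred",u,v,"seen",c[k],st[k,4],"top at",P.round(4)); return P
E
python3 - <<'E'
from h import *
P=wtop(.5303,.2797,.108); cmds([[pick(.5303,.2797,.105,-90)],[pick(*P[:2],.105,-90)]]); print(sensors.observe()["q"].round(0))
cmds([[pick(*P[:2],.105,-90)]])
E
```

```text
pred 323.2836055498583 202.86503121580964 seen [323.16369048 203.68253968] 1008 top at [0.5297 0.2798 0.108 ]
[4.68, -0.02, 0.01, -0.0, -0.03, -0.0] n>= 3.0; 
[0.0, -0.0, 0.03, 0.0, 0.0, 0.0] n>= 1.0; 
[ 16.  28.  70.  -0.  82. 107.]
[4.68, -0.03, 0.03, -0.0, -0.03, -0.0] n>= 3.0;
```

>>> {"api": "arm_command", "payload": {
  "plan": [
    [[1.5,0,0,0,0,0],[3.2,0,0,0,0,0],[4.2,-0.02,0.01,0,0,0],[4.68,-0.02,0.02,0,0,0],[4.68,-0.02,0.02,0,0,0],[4.68,-0.02,0.02,0,0,0]]
  ]
}}

```text
time_s: 9.15
position: [0.5307, 0.2803, 0.1059]
tool_rot: [[0.005, 0.0, -1.0], [0.0, -1.0, -0.0], [-1.0, -0.0, -0.005]]
ft_force: [-0.5, 0.2, 0.1]
grip_width: 0.0601
```

>>> {"api": "arm_command", "payload": {
  "plan": [
    [[0,0,0,0,0,0],[0,0,0,0,0,0],[0,0,0,0,0,0],[0,0,0,0,0,0],[0,0,0,0,0,0],[0,0,0,0,0,0]]
  ],
  "jaw": 1
}}

```text
time_s: 9.75
position: [0.5306, 0.2803, 0.1057]
tool_rot: [[0.005, 0.0, -1.0], [-0.0, -1.0, -0.0], [-1.0, 0.0, -0.005]]
ft_force: [-1.0, -1.6, 6.4]
grip_width: 0.0308
```

Run:
```python
from h import *
s=sensors.observe();x,y,z=s["position"]
p,R=ins(Y,-.215,.0255,.105)
cmds([[pick(x,y,.28,-90),(p+[-.01,.03,.02],R)],[(p,R)],[ins(Y,-.12,.0245,.105)]])
```

```text
[-6.97, 0.0, -0.03, 0.0, -0.05, -0.0] n>= 4.0; [-8.63, 6.18, 0.14, 0.55, 6.62, 0.2] n>= 6.0; 
[0.92, 1.17, 0.15, 0.0, 0.0, 0.0] n>= 1.0; 
[3.8, 0.0, 0.04, 0.0, 0.0, 0.0] n>= 2.0;
```

>>> {"api": "arm_command", "payload": {
  "plan": [
    [[-2,0,0,0,0,0],[-4,0,0,0,0,0],[-6,0,0,0,0,0],[-7,0.5,0,0,0.5,0],[-7.4,1.7,0,0.1,1.7,0],[-7.8,3,0.1,0.2,3,0.1],[-8.2,4.2,0.1,0.3,4.2,0.1],[-8.4,5.2,0.1,0.4,5.4,0.2],[-8.63,6.18,0.14,0.55,6.62,0.2],[-8.63,6.18,0.14,0.55,6.62,0.2]]
  ]
}}

```text
time_s: 10.75
position: [0.5238, 0.1241, 0.3196]
tool_rot: [[0.64, -0.062, -0.766], [-0.04, -0.998, 0.047], [-0.767, 0.001, -0.642]]
ft_force: [-1.0, -0.5, -0.7]
grip_width: 0.0307
```

>>> {"api": "arm_command", "payload": {
  "plan": [
    [[0.3,0.4,0.05,0,0,0],[0.6,0.8,0.1,0,0,0],[0.92,1.17,0.15,0,0,0],[0.92,1.17,0.15,0,0,0],[0.92,1.17,0.15,0,0,0],[0.92,1.17,0.15,0,0,0]]
  ]
}}

```text
time_s: 11.35
position: [0.5362, 0.0965, 0.3005]
tool_rot: [[0.64, -0.059, -0.766], [-0.038, -0.998, 0.045], [-0.768, 0.0, -0.641]]
ft_force: [0.5, -0.6, -0.8]
grip_width: 0.0306
```

Run:
```python
from h import *
cmds([[ins(Y,-.215,.0255,.105),ins(Y,-.12,.0245,.105)]])
```

```text
[-0.03, 0.03, -0.02, 0.01, 0.02, 0.0] n>= 1.0; [3.77, 0.04, 0.01, 0.01, 0.02, 0.0] n>= 2.0;
```

>>> {"api": "arm_command", "payload": {
  "plan": [
    [[0.5,0.02,0,0,0,0],[1,0.04,0,0,0,0],[1.5,0.04,0,0,0,0],[2,0.04,0,0,0,0],[2.5,0.04,0,0,0,0],[3,0.04,0.02,0,0,0],[3.5,0.04,0.02,0,0,0],[3.77,0.04,0.02,0,0,0],[3.77,0.04,0.02,0,0,0],[3.77,0.04,0.02,0,0,0]]
  ]
}}

```text
time_s: 12.35
position: [0.5962, 0.0914, 0.2274]
tool_rot: [[0.64, -0.06, -0.766], [-0.038, -0.998, 0.046], [-0.767, 0.0, -0.641]]
ft_force: [3.0, 2.3, -1.0]
grip_width: 0.0305
```

>>> {"api": "arm_command", "payload": {
  "plan": [
    [[0,0,0,0,0,0],[0,0,0,0,0,0],[0,0,0,0,0,0],[0,0,0,0,0,0],[0,0,0,0,0,0],[0,0,0,0,0,0]]
  ],
  "jaw": 0.3
}}

```text
time_s: 12.95
position: [0.596, 0.0913, 0.2273]
tool_rot: [[0.64, -0.06, -0.766], [-0.039, -0.998, 0.046], [-0.768, 0.0, -0.641]]
ft_force: [-0.9, -0.1, -0.0]
grip_width: 0.0598
```

>>> {"api": "arm_command", "payload": {
  "plan": [
    [[-1,0,0,0,0,0],[-2,0,0,0,0,0],[-3,0,0,0,0,0],[-4,0,0,0,0,0],[-4,0,0,0,0,0],[-4,0,0,0,0,0]]
  ]
}}

```text
time_s: 13.55
position: [0.5321, 0.0952, 0.304]
tool_rot: [[0.64, -0.06, -0.766], [-0.039, -0.998, 0.045], [-0.767, 0.0, -0.641]]
ft_force: [-0.4, 0.4, 0.3]
grip_width: 0.06
```

Run:
```python
from h import *
s=sensors.observe(); print(s["position"],s["ft_force"],s["grip_width"])
S,T,W=[get_image(n) for n in("scene","side","wrist")]
cv2.imwrite("pics/i4.png",np.hstack([crop(S["img"],310,200,80,80,4),crop(T["img"],225,175,80,80,4)]))
cmds([[pick(.4631,.3726,.19,-90)]])
```

```text
[0.5321281  0.09516683 0.30402911] [-0.40479545  0.41866364  0.26608081] 0.06000985160552548
[1.27, -10.92, 5.52, -0.55, -6.62, -0.2] n>= 7.0;
```

View pics/i4.png

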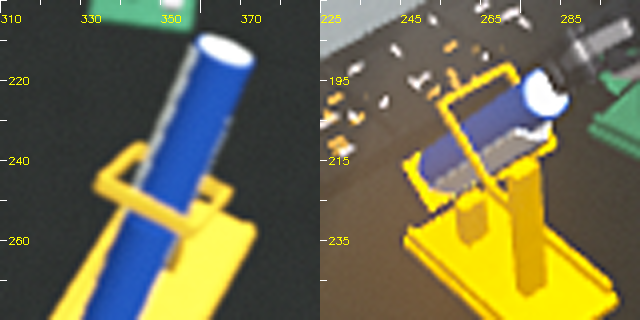

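The second long can lies end to end behind the first, with its top at (361,212) in the scene view, 35 mm out of the mouth as expected. Now the shorts.

>>> {"api": "arm_command", "payload": {
  "plan": [
    [[-0.3,-1.2,0.6,0,-0.7,0],[-0.1,-2.8,1.3,-0.1,-1.6,0],[0.1,-4.4,2.1,-0.2,-2.6,-0.1],[0.4,-6,2.9,-0.3,-3.6,-0.1],[0.7,-7.6,3.8,-0.4,-4.6,-0.1],[1,-9.2,4.6,-0.5,-5.6,-0.2],[1.2,-10.4,5.2,-0.55,-6.3,-0.2],[1.27,-10.92,5.52,-0.55,-6.62,-0.2],[1.27,-10.92,5.52,-0.55,-6.62,-0.2],[1.27,-10.92,5.52,-0.55,-6.62,-0.2]]
  ]
}}

```text
time_s: 14.7
position: [0.4632, 0.3719, 0.1912]
tool_rot: [[0.003, -0.0, -1.0], [-0.001, -1.0, 0.0], [-1.0, 0.001, -0.003]]
ft_force: [0.8, -0.6, -0.2]
grip_width: 0.0598
```

Run:
```python
from h import *
P=wtop(.4631,.3726,.078); cmds([[pick(*P[:2],.075,-90)]]);cmds([[pick(.4631,.3726,.075,-90)]]); print(sensors.observe()["q"].round(0))
```

```text
pred 323.01130458085885 203.35448493908603 seen [322.76792453 204.77641509] 1060 top at [0.462  0.3728 0.078 ]
[4.67, -0.05, 0.07, -0.01, -0.04, -0.0] n>= 3.0; 
[4.67, -0.04, 0.02, -0.01, -0.04, -0.0] n>= 3.0; 
[ 27.  29.  73.  -0.  78. 117.]
```

>>> {"api": "arm_command", "payload": {
  "plan": [
    [[1.5,0,0,0,0,0],[3.2,-0.02,0.03,0,0,0],[4.2,-0.05,0.05,0,0,0],[4.6,-0.05,0.05,0,0,0],[4.6,-0.05,0.05,0,0,0],[4.6,-0.05,0.05,0,0,0]]
  ]
}}

```text
time_s: 15.35
position: [0.4628, 0.3739, 0.078]
tool_rot: [[0.005, -0.0, -1.0], [0.001, -1.0, 0.0], [-1.0, -0.001, -0.005]]
ft_force: [0.1, -0.3, -0.2]
grip_width: 0.0598
```

>>> {"api": "arm_command", "payload": {
  "plan": [
    [[0,0,0,0,0,0],[0,0,0,0,0,0],[0,0,0,0,0,0],[0,0,0,0,0,0],[0,0,0,0,0,0],[0,0,0,0,0,0]]
  ],
  "jaw": 1
}}

```text
time_s: 15.95
position: [0.4625, 0.374, 0.0776]
tool_rot: [[0.004, 0.001, -1.0], [0.0, -1.0, -0.001], [-1.0, -0.0, -0.004]]
ft_force: [-0.6, -2.1, 6.3]
grip_width: 0.0304
```

Run:
```python
from h import *
s=sensors.observe();x,y,z=s["position"]
p,R=ins(G,-.215,.026,.075,.007); m=(np.array([.48,.10,.36]),R)
cmds([[pick(x,y,.25,-90),m],[(p,R)],[ins(G,-.13,.025,.075,.007)]])
```

```text
[-6.9, -0.0, -0.03, 0.01, -0.04, 0.0] n>= 4.0; [-11.3, 10.96, -0.74, -1.45, 6.61, -0.53] n>= 8.0; 
[3.51, 9.21, 0.73, 0.0, 0.0, 0.0] n>= 5.0; 
[3.4, 0.0, 0.04, 0.0, 0.0, 0.0] n>= 2.0;
```

>>> {"api": "arm_command", "payload": {
  "plan": [
    [[-2,0,0,0,0,0],[-4,0,0,0,0,0],[-6,0.5,0,-0.1,0.4,0],[-7.2,2,-0.1,-0.3,1.3,-0.1],[-8,3.6,-0.2,-0.5,2.2,-0.2],[-8.8,5.2,-0.3,-0.7,3.2,-0.3],[-9.6,6.8,-0.4,-0.9,4.2,-0.4],[-10.3,8.4,-0.5,-1.1,5.2,-0.4],[-10.9,9.8,-0.6,-1.3,6,-0.5],[-11.3,10.96,-0.74,-1.45,6.61,-0.53]]
  ]
}}

```text
time_s: 16.95
position: [0.479, 0.0986, 0.3605]
tool_rot: [[0.637, 0.158, -0.754], [0.1, -0.987, -0.122], [-0.764, 0.002, -0.645]]
ft_force: [0.0, 1.2, -1.8]
grip_width: 0.0305
```

>>> {"api": "arm_command", "payload": {
  "plan": [
    [[0.4,1.4,0.1,0,0,0],[0.9,3,0.2,0,0,0],[1.5,4.6,0.4,0,0,0],[2.1,6.2,0.5,0,0,0],[2.7,7.6,0.6,0,0,0],[3.2,8.6,0.7,0,0,0],[3.51,9.21,0.73,0,0,0],[3.51,9.21,0.73,0,0,0],[3.51,9.21,0.73,0,0,0],[3.51,9.21,0.73,0,0,0]]
  ]
}}

```text
time_s: 17.95
position: [0.5578, -0.1194, 0.2805]
tool_rot: [[0.633, 0.16, -0.757], [0.102, -0.987, -0.123], [-0.767, 0.001, -0.641]]
ft_force: [-0.1, 1.3, -0.8]
grip_width: 0.0308
```

Run:
```python
from h import *
s=sensors.observe(); print(s["grip_width"],s["q"].round(0),s["position"])
W=get_image("wrist")
cmds([[ins(G,-.215,.026,.075,.007),ins(G,-.13,.025,.075,.007)]])
cv2.imwrite("pics/i5.png",crop(W["img"],250,110,150,120,5))
C,o=chute(G)
print(proj(W,[C@np.array(q)+o for q in[(-.215,0,.042),(-.175,-.0141,.0141),(-.175,.0141,.0141),(-.125,-.029,.056),(-.125,.029,.056)]]).round(1).tolist())
```

```text
0.030832040277743486 [-35.  12.  94.  36.  49.  28.] [ 0.55776652 -0.11940173  0.28054828]
[-0.01, 0.05, -0.03, 0.01, 0.02, 0.0] n>= 1.0; [3.39, 0.05, 0.01, 0.01, 0.02, 0.0] n>= 2.0; 
[[326.6, 193.1], [344.7, 216.3], [307.2, 216.3], [359.0, 152.5], [292.2, 152.5]]
```

View pics/i5.png

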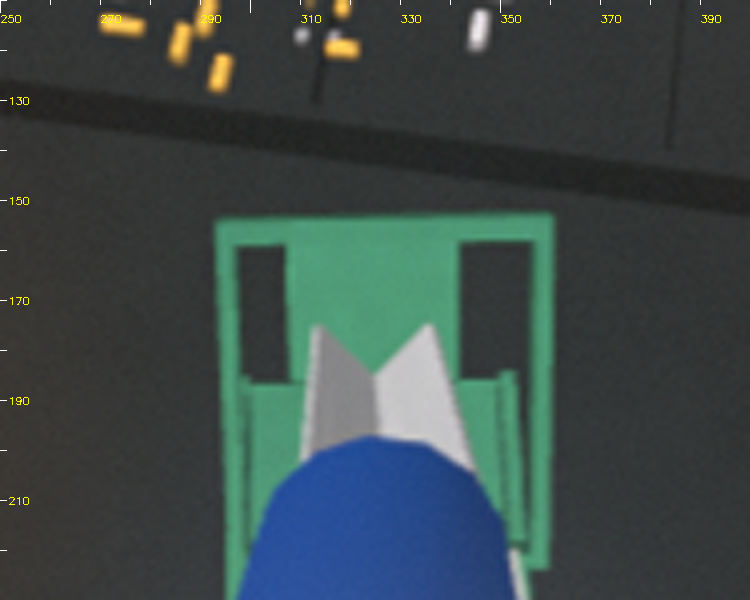

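The can is centred to about 2 px: can at x≈325, V at 325, keeper from 293 to 361 against a predicted 292 to 359. I'll shift 2 mm along tool y and insert.

>>> {"api": "arm_command", "payload": {
  "plan": [
    [[0.4,0.09,0,0,0,0],[0.8,0.09,0,0,0,0],[1.2,0.09,0,0,0,0],[1.6,0.09,0,0,0,0],[2,0.09,0,0,0,0],[2.4,0.09,0,0,0,0],[2.8,0.09,0,0,0,0],[3.2,0.09,0.01,0,0,0],[3.4,0.09,0.01,0,0,0],[3.4,0.09,0.01,0,0,0]]
  ]
}}

```text
time_s: 19.0
position: [0.6123, -0.1139, 0.2137]
tool_rot: [[0.632, 0.159, -0.758], [0.102, -0.987, -0.121], [-0.768, -0.001, -0.64]]
ft_force: [0.5, 0.8, -1.2]
grip_width: 0.0305
```

>>> {"api": "arm_command", "payload": {
  "plan": [
    [[0,0,0,0,0,0],[0,0,0,0,0,0],[0,0,0,0,0,0]]
  ]
}}

```text
time_s: 19.3
position: [0.6119, -0.1143, 0.2147]
tool_rot: [[0.633, 0.158, -0.758], [0.101, -0.987, -0.121], [-0.767, 0.0, -0.641]]
ft_force: [0.9, 2.5, -0.5]
grip_width: 0.0305
```

Run:
```python
from h import *
cmds([[ins(G,-.13,.025,.075,.007,-.001)]])
print(sensors.observe()["ft_force"])
```

```text
[-0.02, -0.05, -0.02, -0.0, 0.02, -0.0] n>= 1.0; 
[ 0.91309404  2.46843153 -0.46044673]
```

>>> {"api": "arm_command", "payload": {
  "plan": [
    [[0,-0.03,0.03,0,0,0],[0,-0.03,0.03,0,0,0]]
  ]
}}

```text
time_s: 19.5
position: [0.6113, -0.1137, 0.2143]
tool_rot: [[0.633, 0.158, -0.758], [0.101, -0.987, -0.122], [-0.767, 0.001, -0.641]]
ft_force: [-0.3, 1.7, 1.4]
grip_width: 0.0305
```

>>> {"api": "arm_command", "payload": {
  "plan": [
    [[0,0,0,0,0,0],[0,0,0,0,0,0],[0,0,0,0,0,0],[0,0,0,0,0,0],[0,0,0,0,0,0],[0,0,0,0,0,0]]
  ],
  "jaw": 0.3
}}

```text
time_s: 20.1
position: [0.6113, -0.1136, 0.2139]
tool_rot: [[0.633, 0.158, -0.758], [0.101, -0.987, -0.121], [-0.768, 0.0, -0.641]]
ft_force: [-0.0, 0.0, 0.6]
grip_width: 0.0598
```

>>> {"api": "arm_command", "payload": {
  "plan": [
    [[-1,0,0,0,0,0],[-2,0,0,0,0,0],[-3,0,0,0,0,0],[-4,0,0,0,0,0],[-4,0,0,0,0,0],[-4,0,0,0,0,0]]
  ]
}}

```text
time_s: 20.7
position: [0.5481, -0.1238, 0.2906]
tool_rot: [[0.633, 0.158, -0.758], [0.101, -0.987, -0.121], [-0.767, 0.001, -0.641]]
ft_force: [0.0, 0.0, -0.5]
grip_width: 0.0598
```

Run:
```python
from h import *
s=sensors.observe(); print(s["position"],s["ft_force"],s["grip_width"],s["q"].round(0))
S,T=[get_image(n) for n in("scene","side")]
cv2.imwrite("pics/i6.png",np.hstack([crop(S["img"],240,180,100,80,4),crop(T["img"],280,150,80,80,4)]))
p,R=ins(G,-.215,.026,.075,.007)
m=(np.array([.48,.10,.36]),R)
cmds([[m],[pick(.5735,.3808,.19,-90)]])
```

```text
[ 0.54805962 -0.12384134  0.29056869] [ 0.03250409  0.01413432 -0.50271687] 0.05975021964122426 [-36.  10.  94.  36.  51.  28.]
[-2.97, -9.26, -0.81, -0.01, 0.03, 0.01] n>= 5.0; 
[8.73, -10.5, 0.18, 1.46, -6.65, 0.53] n>= 7.0;
```

View pics/i6.png

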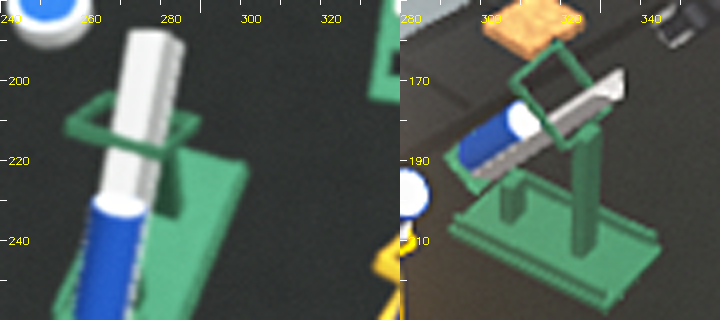

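The short can is seated at the stop, with its top at (269,203) in the scene view. Fetching the last one.

>>> {"api": "arm_command", "payload": {
  "plan": [
    [[-0.8,-1.2,0,0,0,0],[-1.5,-2.8,-0.2,0,0,0],[-2,-4.4,-0.4,0,0,0],[-2.5,-6,-0.6,0,0,0],[-2.8,-7.6,-0.7,0,0,0],[-2.97,-8.7,-0.81,0,0,0],[-2.97,-9.26,-0.81,0,0,0],[-2.97,-9.26,-0.81,0,0,0]]
  ]
}}

```text
time_s: 21.6
position: [0.4795, 0.1018, 0.3598]
tool_rot: [[0.631, 0.162, -0.758], [0.104, -0.987, -0.124], [-0.768, -0.0, -0.64]]
ft_force: [0.6, -0.5, -0.5]
grip_width: 0.0602
```

>>> {"api": "arm_command", "payload": {
  "plan": [
    [[0.4,-1.4,0,0.2,-0.8,0.1],[1.2,-3,0,0.4,-1.7,0.1],[2.4,-4.6,0,0.6,-2.8,0.2],[3.7,-6.2,0,0.8,-3.8,0.3],[5,-7.6,0.1,1,-4.8,0.4],[6.3,-8.8,0.1,1.2,-5.7,0.5],[7.6,-9.8,0.1,1.4,-6.4,0.5],[8.73,-10.5,0.18,1.46,-6.65,0.53],[8.73,-10.5,0.18,1.46,-6.65,0.53],[8.73,-10.5,0.18,1.46,-6.65,0.53]]
  ]
}}

```text
time_s: 22.6
position: [0.5734, 0.38, 0.1884]
tool_rot: [[-0.005, -0.0, -1.0], [-0.001, -1.0, 0.0], [-1.0, 0.001, 0.005]]
ft_force: [-0.2, -0.8, 0.7]
grip_width: 0.0598
```

>>> {"api": "arm_command", "payload": {
  "plan": [
    [[0,0,0,0,0,0],[0,0,0,0,0,0]]
  ]
}}

```text
time_s: 22.8
position: [0.573, 0.3799, 0.1918]
tool_rot: [[-0.0, -0.001, -1.0], [0.001, -1.0, 0.001], [-1.0, -0.001, 0.0]]
ft_force: [-0.6, 0.1, -0.1]
grip_width: 0.06
```

Run:
```python
from h import *
P=wtop(.5735,.3808,.078); cmds([[pick(*P[:2],.077,-90)]]);cmds([[pick(.5735,.3808,.077,-90)]]); print(sensors.observe()["q"].round(0))
```

```text
pred 322.9457467348004 201.86120014632772 seen [322.6325188  203.26503759] 1064 top at [0.5724 0.381  0.078 ]
[4.59, -0.04, 0.02, -0.01, 0.0, 0.01] n>= 3.0; 
[4.59, -0.03, -0.02, -0.01, 0.0, 0.01] n>= 3.0; 
[ 24.  38.  55.   0.  86. 114.]
```

>>> {"api": "arm_command", "payload": {
  "plan": [
    [[1.5,0,0,0,0,0],[3.2,-0.02,0,0,0,0],[4.2,-0.04,0.01,0,0,0],[4.6,-0.04,0.01,0,0,0],[4.6,-0.04,0.01,0,0,0],[4.6,-0.04,0.01,0,0,0]]
  ]
}}

```text
time_s: 23.45
position: [0.5732, 0.3817, 0.0772]
tool_rot: [[0.001, -0.001, -1.0], [0.001, -1.0, 0.001], [-1.0, -0.001, -0.001]]
ft_force: [-0.1, 0.2, 0.2]
grip_width: 0.0596
```

>>> {"api": "arm_command", "payload": {
  "plan": [
    [[0,0,0,0,0,0],[0,0,0,0,0,0],[0,0,0,0,0,0],[0,0,0,0,0,0],[0,0,0,0,0,0],[0,0,0,0,0,0]]
  ],
  "jaw": 1
}}

```text
time_s: 24.05
position: [0.5731, 0.3816, 0.0768]
tool_rot: [[0.0, -0.001, -1.0], [0.0, -1.0, 0.001], [-1.0, -0.0, -0.0]]
ft_force: [-1.3, -1.7, 6.9]
grip_width: 0.0307
```

Run:
```python
from h import *
s=sensors.observe();x,y,z=s["position"]
p,R=ins(G,-.215,.026,.075,.007,-.001); m=(np.array([.48,.10,.36]),R)
cmds([[pick(x,y,.25,-90),m],[(p,R)],[ins(G,-.13,.025,.075,.007,-.001)]])
```

```text
[-6.93, -0.0, -0.0, -0.01, -0.0, 0.0] n>= 4.0; [-11.33, 11.26, 3.71, -1.46, 6.65, -0.53] n>= 9.0; 
[3.51, 9.25, 0.73, 0.0, 0.0, 0.0] n>= 5.0; 
[3.4, 0.0, 0.04, 0.0, 0.0, 0.0] n>= 2.0;
```

>>> {"api": "arm_command", "payload": {
  "plan": [
    [[-2,0,0.2,0,0,0],[-4,0.2,0.8,0,0,0],[-6,1,1.5,-0.1,0.4,0],[-7.5,2.4,2.2,-0.3,1.3,-0.1],[-8.6,4,2.8,-0.5,2.3,-0.2],[-9.4,5.6,3.3,-0.7,3.3,-0.3],[-10.1,7.2,3.6,-0.9,4.3,-0.4],[-10.6,8.8,3.7,-1.1,5.3,-0.4],[-11,10.2,3.7,-1.3,6.1,-0.5],[-11.33,11.26,3.71,-1.46,6.65,-0.53]]
  ]
}}

```text
time_s: 25.05
position: [0.479, 0.0986, 0.3597]
tool_rot: [[0.636, 0.158, -0.755], [0.1, -0.987, -0.122], [-0.765, 0.002, -0.644]]
ft_force: [0.3, 0.9, -1.6]
grip_width: 0.0307
```

>>> {"api": "arm_command", "payload": {
  "plan": [
    [[0.4,1.4,0.1,0,0,0],[0.9,3,0.2,0,0,0],[1.5,4.6,0.4,0,0,0],[2.1,6.2,0.5,0,0,0],[2.7,7.6,0.6,0,0,0],[3.2,8.6,0.7,0,0,0],[3.51,9.25,0.73,0,0,0],[3.51,9.25,0.73,0,0,0],[3.51,9.25,0.73,0,0,0],[3.51,9.25,0.73,0,0,0]]
  ]
}}

```text
time_s: 26.05
position: [0.5581, -0.1206, 0.2803]
tool_rot: [[0.633, 0.159, -0.757], [0.102, -0.987, -0.122], [-0.767, 0.001, -0.641]]
ft_force: [-0.1, -0.3, -0.7]
grip_width: 0.0301
```

Run:
```python
from h import *
s=sensors.observe(); print(s["grip_width"])
cmds([[ins(G,-.215,.026,.075,.007,-.0005),ins(G,-.13,.0245,.075,.007,-.0005)]])
```

```text
0.03013944490464946
[-0.02, 0.02, -0.03, 0.01, 0.02, -0.0] n>= 1.0; [3.38, 0.02, 0.03, 0.01, 0.02, -0.0] n>= 2.0;
```

>>> {"api": "arm_command", "payload": {
  "plan": [
    [[0.4,0.02,0,0,0,0],[0.8,0.03,0,0,0,0],[1.2,0.03,0,0,0,0],[1.6,0.03,0,0,0,0],[2,0.03,0,0,0,0],[2.4,0.03,0,0,0,0],[2.8,0.03,0.01,0,0,0],[3.2,0.03,0.03,0,0,0],[3.38,0.03,0.03,0,0,0],[3.38,0.03,0.03,0,0,0]]
  ]
}}

```text
time_s: 27.05
position: [0.6117, -0.1137, 0.2138]
tool_rot: [[0.632, 0.158, -0.758], [0.102, -0.987, -0.121], [-0.768, -0.0, -0.641]]
ft_force: [-0.0, -0.2, -0.7]
grip_width: 0.0305
```

>>> {"api": "arm_command", "payload": {
  "plan": [
    [[0,0,0,0,0,0],[0,0,0,0,0,0],[0,0,0,0,0,0],[0,0,0,0,0,0],[0,0,0,0,0,0],[0,0,0,0,0,0]]
  ],
  "jaw": 0.3
}}

```text
time_s: 27.65
position: [0.6114, -0.1138, 0.2144]
tool_rot: [[0.633, 0.158, -0.758], [0.101, -0.987, -0.122], [-0.768, 0.0, -0.641]]
ft_force: [0.5, 0.2, -0.1]
grip_width: 0.06
```

>>> {"api": "arm_command", "payload": {
  "plan": [
    [[-1,0,0,0,0,0],[-2,0,0,0,0,0],[-3,0,0,0,0,0],[-4,0,0,0,0,0],[-5,0,0,0,0,0],[-6,0,0,0,0,0],[-6,0,0,0,0,0],[-6,0,0,0,0,0]]
  ]
}}

```text
time_s: 28.45
position: [0.5166, -0.129, 0.3293]
tool_rot: [[0.633, 0.158, -0.758], [0.101, -0.987, -0.121], [-0.767, 0.0, -0.641]]
ft_force: [-0.7, -0.3, 0.2]
grip_width: 0.0595
```

Run:
```python
from h import *
s=sensors.observe(); print(s["position"],s["ft_force"],s["time_s"])
S,T=[get_image(n) for n in("scene","side")]
cv2.imwrite("pics/i7.png",np.vstack([np.hstack([crop(S["img"],230,170,150,110,3)[:, :400],crop(T["img"],240,150,116,110,3)]),cv2.resize(S["img"][120:280,160:560,::-1],(450+348-0,int(160*798/400))) if 0 else np.zeros((0,798,3),np.uint8)]) if 0 else np.vstack([np.hstack([crop(S["img"],230,170,133,90,3),crop(T["img"],240,150,133,90,3)]),cv2.resize(S["img"][120:280,160:560,::-1],(798,319))]))
```

```text
[ 0.51655599 -0.12904496  0.32932878] [-0.65900482 -0.28344599  0.23764958] 28.45
```

View pics/i7.png

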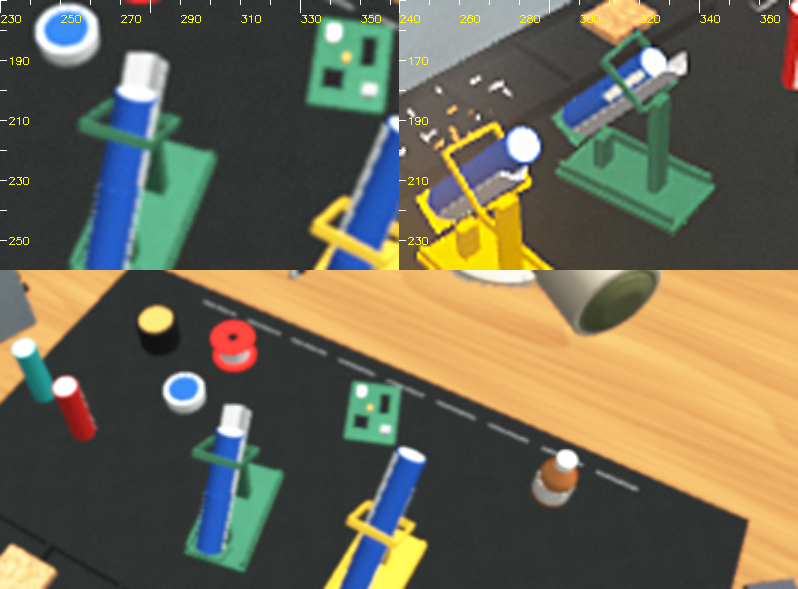

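All four cans are seated end to end: the green pair's upper end is at (275,200) in the scene view, short of the mouth, and the yellow pair's is at (361,212). The other items are where they were, and nothing has fallen over. Handing in.

```bash
python3 -c "
from rig import workorder
print(workorder.close_job())"
```

```text
the job is handed in; nothing more can be done
None
```

The job is handed in at about 28.5 s of the 72 s allowed. I gripped each can near its top, tilted it to the chute angle, fed it under the keeper bar from the high end and released it. Both long cans went into the yellow chute first, then both short ones into the green.

- **Cans:** the final scene and side pictures show both pairs lying end to end along the fold. The yellow pair stands out past the mouth and the green pair ends short of it, as the task describes. No can fell over.
- **Other things:** by eye, the spool, tin, flux bottle, tip-cleaner pot, circuit board and the red and turquoise look-alikes are where they started. I did not re-measure their positions.
- **Forces and fit:** the wrist force at the end of each move was never above about 8 N. The one disagreement was the green keeper, seen about 1 mm to one side of my estimate. I corrected for it before inserting the first short can and used the same correction for the second.

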